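Lay out a clock kit in its nests

ROBOT

A 6-joint arm with a two-finger parallel gripper is mounted at the origin on the work surface; the furniture and walls round the work are solid. World frame = base frame: x ahead of the robot, y to its left, z up, the work surface at z = 0. Lengths are in m, angles in rad, forces in N, time in s.
With the tool pointing down it reaches from about 0.35 to 0.775 m from the base axis. Payload 7.3 kg.
Tool frame: the origin (TCP) lies midway between the tips of the shut fingers; the grasp point (between the pads) lies 19 mm behind it (robot.grip_depth is the z of the grasp point in the tool frame, in m); z points along the fingers, y is the line along which they close (so a half turn about z gives the same grasp; the last joint's range is limited). The gripper opens to 92 mm and grips with 3 to 60 N. Pads are 19 mm wide; open, the fingers measure 130 mm over their backs; the gripper's body (75 mm by 190 mm) begins 47 mm behind the grasp point.
Start: joints at [-1.404, 0.342, 1.524, -0, 1.275, -0.146], TCP at [0.162, -0.5, 0.205] pointing down, gripper open.
Joint ranges: [-2.53, 2.53], [-0.77, 2.02], [0.04, 2.7], [-1, 4.14], [0.28, 2.66], [-3.11, 3.11]. Speed limits (rad/s): [2.57, 2.57, 3.14, 3.14, 3.14, 3.14].

INTERFACE

Orientations are given as [roll, pitch, yaw] about the fixed x, y, z axes, in that order (R = Rz(yaw) Ry(pitch) Rx(roll)).
In Python, from cell import robot, viewer gives the robot as it stands.
- The arm moves only by the tool step_arm, never from a script. Its argument "increments" is a list of rows, each an object with "delta_pos": the shift along the tool's x, y, z in cm, a list of three; "dr": the turn, a rotation vector about the tool's x, y, z in degrees, a list of three; "fingers": the closure, from -1 (fully open) to 1 (shut), so that 0 is half open. In form: [{"delta_pos": [tx, ty, tz], "dr": [wx, wy, wz], "fingers": fingers}, ...]. A call has exactly 5 rows; each row is the pose to reach, as a shift and turn from the pose commanded when the call began, along the tool's axes at that moment; what a row does not reach only later rows make up. A row lasts 1/8 s, in which the tool goes at most 62.5 mm and 10.7 degrees, less where a joint would pass 70% of its speed; a pose out of reach is approached as far as the arm can. A call with a gripper value outside its range is refused whole. The fingers move at their own pace and stop on an object; "newtons" is the grip in N (left out, the last holds). Time passes only in rows, so rows that repeat a pose let the fingers close, or fill a call up. It gives the time, the measured TCP pose, the force, the opening and the grip force at its end, in the units of the state.
- robot.observe(): the state, without advancing time (a new reading comes with each control period).
- viewer.read_camera(name): name is "scene" or "top" or "wrist"; returns the picture (384x512x3 uint8, red, green, blue); there is no depth.
- viewer.camera_params(name): a dict with "K" (3x3 intrinsics, pixels), "T" (4x4, takes a point from camera to world coordinates). Camera axes: x right, y down, z forward; pixel columns grow to the right and rows downward; lengths in m; the calibration is good to about 2 mm. A picture is of the moment at which its call begins: read the wrist's pose just before it. camera_params takes no time and is no camera call; for the wrist camera it gives the pose at the moment of the call.
- robot.hand_in(): hands the job in; it is judged then, once.
The state is a dict: "time": time; "qpos": joint angles; "qvel": joint speeds; "joint_efforts": joint torques, N m; "tool_pos": TCP position; "tool_rot": TCP orientation; "contact_force": force on the tool from outside, world axes, zero at the start; "torque": the same for the moment, N m; "opening": finger opening in m; "grip_force": force on a finger pad.
Only numpy, scipy, OpenCV 4.12 (cv2) and the standard library are available. Lean on these libraries where they do the work, as an engineer would, in place of code of your own. Each camera call takes 0.05 s, during which the arm holds its last target. There are 200 camera calls.

TASK

Make up the clock kit: pick the four clock parts out from among the tools on the bench - the black square clock movement, the red-and-gold battery cell, the round pale grey tin and the long white spacer strip - and set each one into the pale wooden nest made for its shape (square one with corner stops for the movement, ring cup for the cell, round one with four pins for the tin, long one for the strip). Each must end seated on the floor of its nest, right way up as it stands now, and let go. Leave the nippers and the brush where they lie.

Things in the scene. Friction and masses are not known exactly. Their poses are not given: they have to be found in the camera images.
- movement: Black square quartz clock movement, 56 x 56 mm, body 15 mm high, with a thin brass shaft rising from its top to 32 mm (shaft stands 6 mm from the centre along own +x). Loose, about 35 g. Origin: centre of its underside; x and y along its sides, z up. Any quarter turn fits its nest. Grip two opposite sides of the body.
- cell: Red and gold battery cell standing upright, 27 mm diameter, 50 mm high, about 66 g, loose. Origin: centre of its lower end; z up along its axis.
- tin: Round pale grey (nearly white) closed tin, 60 mm diameter (lower half 57 mm), 26 mm high, about 45 g, loose. Origin: centre of its underside; z up.
- strip: White moulded spacer strip, 36 mm wide along own x, 150 mm long along own y, 12 mm thick, with three small studs along its middle rising to 18 mm. About 30 g, loose. Origin: centre of its underside; z up. Either way round fits.
- square_nest: Nest for the movement: pale wooden board 82 x 82 mm, 6 mm thick, fixed to the bench, with four dark L-shaped corner stops 9 mm high round a square 70 x 70 mm; each leg of a stop is 12 mm long, so the middle 46 mm of every side is open for the fingers. Origin: centre of the board's underside (on the bench); x and y along its sides; the floor the movement sits on is 6 mm above the origin.
- cup_nest: Nest for the cell: pale wooden board 70 x 70 mm, 6 mm thick, fixed to the bench, with a metal ring cup on it of 44 mm inner and 52 mm outer diameter whose rim is 18 mm above the bench. Origin: centre of the board's underside; the floor of the cup is 6 mm above the origin.
- pin_nest: Nest for the tin: pale round wooden board 98 mm across, 6 mm thick, fixed to the bench, with four upright steel pins (8 mm thick, 11 mm high, axes 42 mm from the centre) on its own diagonals, i.e. at 45, 135, 225 and 315 degrees from own x; fingers pass between the pins, along own x or y. Origin: centre of the board's underside; floor 6 mm above the origin.
- long_nest: Nest for the strip: pale wooden board 64 mm wide (own x) and 178 mm long (own y), 6 mm thick, fixed to the bench, with four dark L-shaped corner stops 9 mm high round an inner rectangle 52 x 166 mm; their legs are 16 mm long, so the middle 134 mm of the long sides is open for the fingers. Origin: centre of the board's underside; floor 6 mm above the origin.
- nippers: Side nippers with red handles lying flat behind the turntable (196 mm across; with the tape roll on it 79 mm high, in the way between the left and right of the bench), 64 x 114 x 14 mm; a tool that is to stay where it is. Origin: centre of its underside, long axis own y.
- dust_brush: Flat dust brush with a wooden handle lying on the bench, 42 x 159 x 12 mm; a tool that is to stay where it is. Origin: centre of its underside, long axis own y.

How it is judged:
At the end, for the whole second after the job is handed in: Each part rests on the floor of its own nest (underside 4 to 9 mm above the bench, tilt under 0.08 rad), its centre within 12 mm (movement, cell) or 14 mm (tin, strip) of the nest's; strip along its nest within 0.2 rad. Fully down between the stops is enough (horizontal distance between movement and square_nest below 0.012 m and z of movement in the frame of square_nest between 0.004 and 0.009 m and angle between each of movement, cell, tin, strip's own z axis and vertical below 0.08 rad and linear speed of each of movement, cell, tin, strip below 0.02 m/s and horizontal distance between cell and cup_nest below 0.012 m and z of cell in the frame of cup_nest between 0.004 and 0.009 m and horizontal distance between tin and pin_nest below 0.014 m and z of tin in the frame of pin_nest between 0.004 and 0.009 m and horizontal distance between strip and long_nest below 0.014 m and z of strip in the frame of long_nest between 0.004 and 0.009 m and angle between the y axis of strip and the y axis of long_nest, either way round below 0.2 rad); the robot touches nothing.
It fails at once if the nippers are moved by more than 30 mm (distance of nippers from where it was at the start of the episode above 0.03 m).
It fails at once if the dust brush is moved by more than 30 mm (distance of dust_brush from where it was at the start of the episode above 0.03 m).
It also fails if it takes over 86 s, if anything falls off the work surface, if the arm or the gripper's body presses on something with over 40 N, if the wrist force passes 120 N, or if a joint passes its speed limit or range.

## Working session

There is one attempt and no reset: what is moved stays moved. The work goes in short steps, Python scripts to look and compute and a tool call to move; the robot and the scene stay as the last step left them, time stands still between calls to the robot, and variables do not carry over. Pictures are saved under pics/ and viewed, at most 14 in all, crops included, and the job is handed in when it is done.

Besides the shell and the picture viewer there is one more tool, called as name([rows], argument=value, ...), one row to a line, values as JSON. step_arm: Moves the arm, as the interface text tells. Its arguments: {"type":"object","properties":{"increments":{"type":"array"},"newtons":{"type":"number"}},"required":["increments"]}

```bash
mkdir -p pics; ls
python3 - <<'E'
from cell import robot, viewer
import cv2,numpy as np
for n in ["top","scene"]:
    im=viewer.read_camera(n); cv2.imwrite(f"pics/{n}0.png",im[...,::-1])
    p=viewer.camera_params(n); print(n,p["K"],np.round(p["T"],4))
print(robot.observe())
print(viewer.camera_params("wrist"))
E
```

```text
pics
top [[409.25358713   0.         251.61574457]
 [  0.         409.25358713 191.80856073]
 [  0.           0.           1.        ]] [[-0.0161 -0.9917  0.1275  0.2757]
 [-0.9997  0.0183  0.0164 -0.0094]
 [-0.0186 -0.1272 -0.9917  1.269 ]
 [ 0.      0.      0.      1.    ]]
scene [[424.56947112   0.         253.30575152]
 [  0.         424.56947112 193.62161293]
 [  0.           0.           1.        ]] [[-0.6919 -0.5495  0.4682 -0.1066]
 [-0.7219  0.5351 -0.4388  0.5147]
 [-0.0095 -0.6416 -0.767   0.9891]
 [ 0.      0.      0.      1.    ]]
{'time': 0.1, 'qpos': array([-1.40396827e+00,  3.42640872e-01,  1.52489741e+00,  2.07870264e-05,
        1.27542042e+00, -1.46021970e-01]), 'qvel': array([-0.00135191, -0.00253972, -0.00429151, -0.00011222, -0.00096607,
       -0.00178866]), 'joint_efforts': array([ 9.94116308e-04, -4.32005918e+01, -2.44696087e+01,  7.18706776e-02,
        5.25936135e-02, -3.98784800e-05]), 'tool_pos': array([ 0.16153178, -0.49912526,  0.20422921]), 'tool_rot': array([-3.14024404e+00, -2.18431632e-04,  3.12843814e-01]), 'contact_force': array([-0.59114401, -0.34639622, -0.24171912]), 'torque': array([ 0.02051391,  0.02546005, -0.01945193]), 'grip_force': 0.0, 'opening': 0.0920026765219231}
{'K': array([[320.09035735,   0.        , 250.0826696 ],
       [  0.        , 320.09035735, 194.62709787],
       [  0.        ,   0.        ,   1.        ]]), 'T': array([[ 0.3069967 , -0.91641263, -0.25678963,  0.23094517],
       [-0.95170892, -0.29611323, -0.08103752, -0.47601343],
       [-0.001775  ,  0.26926723, -0.96306386,  0.3836527 ],
       [ 0.        ,  0.        ,  0.        ,  1.        ]])}
```

View pics/top0.png

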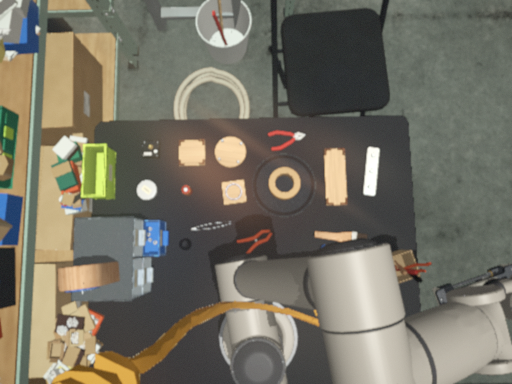

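View pics/scene0.png

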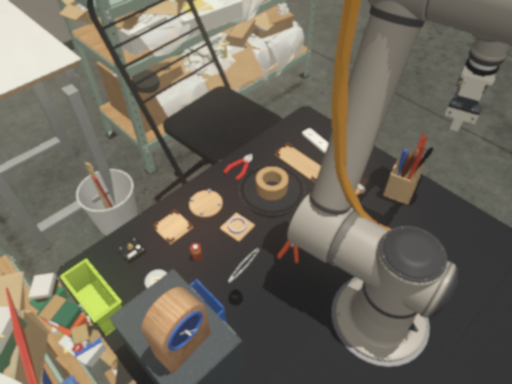

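The top view shows movement (151,149), square nest (192,152), pin nest (230,151), cup nest (234,191), cell (186,189), tin (147,189), long nest (336,177), strip (372,171), nippers (287,138) and brush (335,236). In the scene view the same parts lie left of the turntable, with strip and long nest on the right; the arm hangs clear of them.

```bash
cat > h.py <<'E'
from cell import robot, viewer
import cv2,numpy as np
from scipy.spatial.transform import Rotation as R
def ray(p,uv,z):
    d=p["T"][:3,:3]@np.linalg.solve(p["K"],[uv[0],uv[1],1.]); o=p["T"][:3,3]
    return o+d*(z-o[2])/d[2]
def proj(p,X):
    c=np.linalg.inv(p["T"])@np.r_[X,1.]; c=p["K"]@c[:3]; return c[:2]/c[2]
E
python3 - <<'E'
from h import *
im=cv2.imread("pics/top0.png");p=viewer.camera_params("top")
cv2.imwrite("pics/top_crop.png",cv2.resize(im[125:215,130:395],None,fx=3,fy=3,interpolation=cv2.INTER_CUBIC))
g=cv2.cvtColor(im,cv2.COLOR_BGR2GRAY); m=(g>105).astype(np.uint8)
m=cv2.morphologyEx(m,cv2.MORPH_CLOSE,np.ones((3,3)))
for n,(a,b),z in [("sq",(192,152),.006),("pin",(230,151),.006),("cup",(234,191),.006),("tin",(147,189),.026),("long",(336,177),.006),("strip",(372,171),.012),("cell",(186,189),.05)]:
    mm=m if n!="cell" else ((im[...,2].astype(int)-im[...,0]>50)).astype(np.uint8)
    k,l,s,c=cv2.connectedComponentsWithStats(mm); 
    w=l[b-3:b+4,a-3:a+4]; w=w[w>0]
    if not len(w): print(n,"none");continue
    i=np.bincount(w).argmax()
    cs,_=cv2.findContours((l==i).astype(np.uint8),0,1); c0=np.vstack(cs)[:,0]
    pts=np.array([ray(p,q,z)[:2] for q in c0],np.float32)
    r=cv2.minAreaRect(pts*1000); print(n,s[i],np.round(r[0]),np.round(r[1]),round(r[2],1), "r",np.hypot(*r[0]).round())
print("mov",ray(p,(151,149),.015))
E
```

```text
sq [178 139  37  36 870] [554. 185.] [114. 114.] 89.8 r 584.0
pin [214 135  33  34 847] [567.  78.] [102. 103.] 44.5 r 572.0
cup [221 179  26  27 600] [439.  68.] [78. 76.] 6.3 r 445.0
tin [136 179  22  22 376] [449. 335.] [66. 65.] 0.8 r 560.0
long [ 323  148   25   58 1242] [ 482. -249.] [181.  69.] 0.4 r 543.0
strip [363 146  17  51 683] [ 496. -360.] [ 42. 158.] 81.8 r 613.0
cell [181 185  11  10  74] [443. 208.] [31. 27.] 88.9 r 490.0
mov [0.57847723 0.32576268 0.015     ]
```

View pics/top_crop.png

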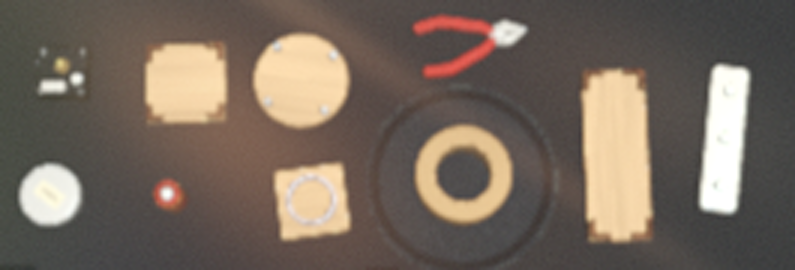

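step_arm([
  {"delta_pos": [0, 0, -6], "dr": [0, 0, 0], "fingers": -1},
  {"delta_pos": [0, 0, -12], "dr": [0, 0, 0], "fingers": -1},
  {"delta_pos": [6, -1.1, -14], "dr": [0, 0, 0], "fingers": -1},
  {"delta_pos": [12, -2.3, -14], "dr": [0, 0, 5], "fingers": -1},
  {"delta_pos": [18, -3.4, -14], "dr": [0, 0, 10], "fingers": -1},
])

```text
time: 0.72
tool_pos: [0.3237, -0.4107, 0.3449]
tool_rot: [3.141, -0.0, 0.135]
contact_force: [0.6, -0.5, 1.1]
opening: 0.0919
grip_force: 0.0
```

```bash
cat >> h.py <<'E'
def go(x,y,z,yawdeg):
    "tool-frame shift (cm) and turn (deg) from the present pose to TCP x,y,z pointing down with yaw"
    s=robot.observe(); A=R.from_euler("xyz",s["tool_rot"]); B=R.from_euler("xyz",[np.pi,0,np.radians(yawdeg)])
    d=A.inv().apply(np.array([x,y,z])-s["tool_pos"])*100
    return np.round(d,2), np.round((A.inv()*B).as_rotvec(degrees=True),1)
def st():
    s=robot.observe(); print(round(s["time"],2),np.round(s["tool_pos"],4),np.round(np.degrees(s["tool_rot"]),1),"open",round(s["opening"],4),"grip",round(s["grip_force"],1),"F",np.round(s["contact_force"],1),"q",np.round(s["qpos"],2))
E
python3 -c "
from h import *
st();print(go(.51,-.31,.25,0))"
```

```text
0.72 [ 0.3237 -0.4107  0.3449] [180.   -0.    7.7] open 0.0919 grip 0.0 F [ 0.6 -0.5  1.1] q [-1.05  0.27  1.24 -0.    1.63  0.39]
(array([19.81, -7.48,  9.49]), array([ 0. , -0. ,  7.7]))
```

step_arm([
  {"delta_pos": [5, -1.9, 0], "dr": [0, 0, 7.7], "fingers": -1},
  {"delta_pos": [10, -3.8, 3], "dr": [0, 0, 7.7], "fingers": -1},
  {"delta_pos": [15, -5.6, 6], "dr": [0, 0, 7.7], "fingers": -1},
  {"delta_pos": [19.8, -7.5, 9.5], "dr": [0, 0, 7.7], "fingers": -1},
  {"delta_pos": [19.8, -7.5, 9.5], "dr": [0, 0, 7.7], "fingers": -1},
])

```text
time: 1.35
tool_pos: [0.5093, -0.3068, 0.2455]
tool_rot: [-3.136, 0.005, 0.008]
contact_force: [-0.2, -1.4, 1.7]
opening: 0.0917
grip_force: 0.0
```

```bash
cat >> h.py <<'E'
def snap(name):
    p=viewer.camera_params("wrist"); im=viewer.read_camera("wrist")[...,::-1].copy(); cv2.imwrite(f"pics/{name}.png",im); return im,p
E
python3 -c "
from h import *
st();im,p=snap('w1')"
```

```text
1.35 [ 0.5093 -0.3068  0.2455] [-179.7    0.3    0.5] open 0.0917 grip 0.0 F [-0.2 -1.4  1.7] q [-0.67  0.45  1.24  0.    1.46  0.89]
```

View pics/w1.png

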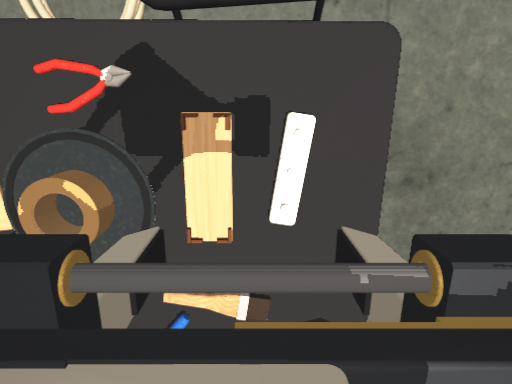

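The wrist view shows the strip at about (292,168), tilted, and the long nest with corners near (181,113), (231,112), (233,243), (188,243), partly shadowed.

```bash
cat >> h.py <<'E'
def blob(im,p,mask,uv,z):
    k,l,s,c=cv2.connectedComponentsWithStats(mask.astype(np.uint8)); a,b=uv
    w=l[b-4:b+5,a-4:a+5]; i=np.bincount(w[w>0]).argmax()
    c0=np.vstack(cv2.findContours((l==i).astype(np.uint8),0,1)[0])[:,0]
    pts=np.array([ray(p,q,z)[:2] for q in c0],np.float32)*1000
    r=cv2.minAreaRect(pts); e=cv2.fitEllipse(pts)
    print("rect",np.round(r[0],1),np.round(r[1]),round(r[2],1),"ell",np.round(e[0],1),np.round(e[1])); return r
E
python3 - <<'E'
from h import *
im=cv2.imread("pics/w1.png");p=viewer.camera_params("wrist")
h=cv2.cvtColor(im,cv2.COLOR_BGR2HSV)
m=(h[...,2]>140)&(h[...,1]<40)
blob(im,p,m,(292,168),.012)
m=(h[...,0]>5)&(h[...,0]<28)&(h[...,1]>70)&(h[...,2]>40); m[:, :165]=0; m[250:]=0
m=cv2.morphologyEx(m.astype(np.uint8),cv2.MORPH_CLOSE,np.ones((5,5)))
blob(im,p,m,(208,177),.008)
for q in [(181,113),(231,112),(233,243),(188,243)]: print(ray(p,q,.012))
E
```

```text
rect [ 496.8 -360.9] [ 37. 151.] 81.7 ell [ 497.4 -361. ] [ 39. 197.]
rect [ 481.5 -249.8] [181.  66.] 0.2 ell [ 483.1 -250. ] [ 72. 231.]
[ 0.57043334 -0.21954682  0.012     ]
[ 0.57203439 -0.28241455  0.012     ]
[ 0.39344162 -0.28340153  0.012     ]
[ 0.39297662 -0.22002199  0.012     ]
```

Run:
```python
from h import *
p=viewer.camera_params("wrist")
print("tape edge",ray(p,(115,205),.079),ray(p,(115,205),.05),"tt edge",ray(p,(155,200),.02),ray(p,(155,200),.03))
pt=viewer.camera_params("top"); print(ray(pt,(285,184),.079),ray(pt,(301.5,184),.079),ray(pt,(316,184),.02))
print(go(.497,-.361,.10,-8.3),go(.497,-.361,.005,-8.3))
```

```text
tape edge [ 0.47002899 -0.15299192  0.079     ] [ 0.46068713 -0.14010908  0.05      ] tt edge [ 0.45836741 -0.18075272  0.02      ] [ 0.4614082  -0.18386838  0.03      ]
[ 0.44992813 -0.08803397  0.079     ] [ 0.44901975 -0.13634526  0.079     ] [ 0.45677844 -0.18713844  0.02      ]
(array([-1.14,  5.27, 14.76]), array([-0.1,  0.2,  8.7])) (array([-1.1 ,  5.29, 24.26]), array([-0.1,  0.2,  8.7]))
```

step_arm([
  {"delta_pos": [-1.1, 5.3, 4], "dr": [-0.1, 0.2, 8.7], "fingers": -1},
  {"delta_pos": [-1.1, 5.3, 10], "dr": [-0.1, 0.2, 8.7], "fingers": -1},
  {"delta_pos": [-1.1, 5.3, 16], "dr": [-0.1, 0.2, 8.7], "fingers": -0.7},
  {"delta_pos": [-1.1, 5.3, 20], "dr": [-0.1, 0.2, 8.7], "fingers": -0.5},
  {"delta_pos": [-1.1, 5.3, 20], "dr": [-0.1, 0.2, 8.7], "fingers": -0.4},
])

```text
time: 2.02
tool_pos: [0.4951, -0.363, 0.0478]
tool_rot: [-3.14, 0.001, -0.149]
contact_force: [-0.9, -0.7, 0.1]
opening: 0.0672
grip_force: 0.0
```

```bash
python3 -c "
from h import *
st();print(go(.497,-.361,.006,-8.3));im,p=snap('w2')"
```

```text
2.02 [ 0.4951 -0.363   0.0478] [-1.799e+02  1.000e-01 -8.600e+00] open 0.0672 grip 0.0 F [-0.9 -0.7  0.1] q [-0.76  0.66  1.46  0.    1.03  0.96]
(array([ 0.16, -0.23,  4.18]), array([-0.1,  0.1, -0.3]))
```

View pics/w2.png

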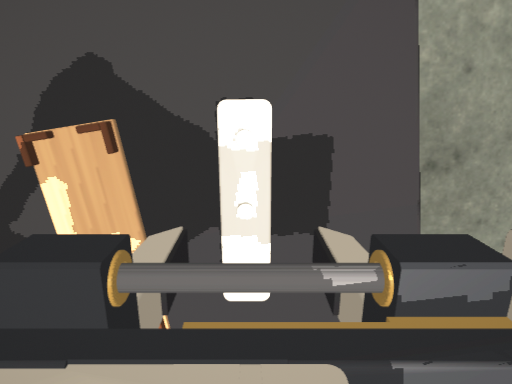

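The strip lies straight between the open fingers (its middle column 246, fingers' middle about 249). Going down and gripping.

step_arm([
  {"delta_pos": [0.1, -0.2, 3], "dr": [0, 0, 0], "fingers": -0.4},
  {"delta_pos": [0.1, -0.2, 4.0], "dr": [0, 0, 0], "fingers": -0.3},
  {"delta_pos": [0.1, -0.2, 4.0], "dr": [0, 0, 0], "fingers": 1},
  {"delta_pos": [0.1, -0.2, 4.0], "dr": [0, 0, 0], "fingers": 1},
  {"delta_pos": [0.1, -0.2, 4.0], "dr": [0, 0, 0], "fingers": 1},
], newtons=20)

```text
time: 2.7
tool_pos: [0.4993, -0.362, 0.011]
tool_rot: [3.139, -0.005, -0.148]
contact_force: [-0.2, -0.7, -0.3]
opening: 0.0344
grip_force: 0.0
```

step_arm([
  {"delta_pos": [0, 0, 0], "dr": [0, 0, 0], "fingers": 1},
  {"delta_pos": [0, 0, -4], "dr": [0, 0, 0], "fingers": 1},
  {"delta_pos": [0, 0, -10], "dr": [0, 0, 0], "fingers": 1},
  {"delta_pos": [0, 0, -10], "dr": [0, 0, 0], "fingers": 1},
  {"delta_pos": [0, 0, -10], "dr": [0, 0, 0], "fingers": 1},
])

```text
time: 3.32
tool_pos: [0.4982, -0.3611, 0.1097]
tool_rot: [3.14, -0.004, -0.148]
contact_force: [-0.1, -0.1, -0.9]
opening: 0.0005
grip_force: 0.0
```

```bash
python3 -c "
from h import *
st();print(go(.482,-.254,.06,0),go(.482,-.254,.0125,0));im,p=snap('w3')"
```

```text
3.33 [ 0.4982 -0.3611  0.1097] [179.9  -0.2  -8.5] open 0.0005 grip 0.0 F [-0.1 -0.1 -0.9] q [-0.75  0.59  1.4   0.    1.15  0.97]
(array([ -3.2 , -10.36,   4.95]), array([ 0.1, -0.2, -8.5])) (array([ -3.22, -10.37,   9.7 ]), array([ 0.1, -0.2, -8.5]))
```

View pics/w3.png

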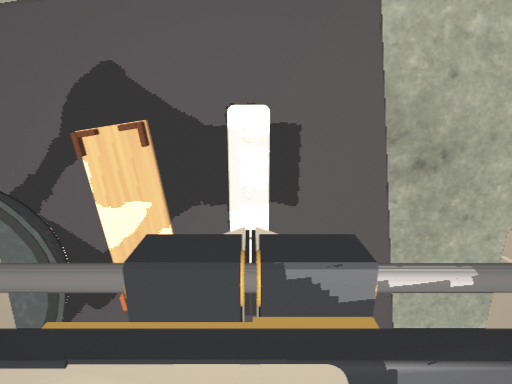

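The fingers shut just over the top of the strip (they were 5 mm too high: commanded and measured poses differ while moving); the strip still lies in place at column 249. I retry from the settled pose.

step_arm([
  {"delta_pos": [0, 0, 2], "dr": [0, 0, 0], "fingers": -0.3},
  {"delta_pos": [0, 0, 4], "dr": [0, 0, 0], "fingers": -0.3},
  {"delta_pos": [0, 0, 6], "dr": [0, 0, 0], "fingers": -0.3},
  {"delta_pos": [0, 0, 6], "dr": [0, 0, 0], "fingers": -0.3},
  {"delta_pos": [0, 0, 6], "dr": [0, 0, 0], "fingers": -0.3},
])

```text
time: 4.0
tool_pos: [0.4986, -0.3614, 0.0497]
tool_rot: [3.14, -0.003, -0.148]
contact_force: [-0.8, 0.2, 0.7]
opening: 0.0462
grip_force: 0.0
```

step_arm([
  {"delta_pos": [0, 0, 2], "dr": [0, 0, 0], "fingers": -0.3},
  {"delta_pos": [0, 0, 4.5], "dr": [0, 0, 0], "fingers": -0.3},
  {"delta_pos": [0, 0, 4.5], "dr": [0, 0, 0], "fingers": -0.3},
  {"delta_pos": [0, 0, 4.5], "dr": [0, 0, 0], "fingers": 1},
  {"delta_pos": [0, 0, 4.5], "dr": [0, 0, 0], "fingers": 1},
])

```text
time: 4.62
tool_pos: [0.4995, -0.3622, 0.0062]
tool_rot: [3.139, -0.006, -0.148]
contact_force: [-0.5, -0.2, -0.1]
opening: 0.0443
grip_force: 0.0
```

step_arm([
  {"delta_pos": [0, 0, 0], "dr": [0, 0, 0], "fingers": 1},
  {"delta_pos": [0, 0, 0], "dr": [0, 0, 0], "fingers": 1},
  {"delta_pos": [0, 0, 0], "dr": [0, 0, 0], "fingers": 1},
  {"delta_pos": [0, 0, 0], "dr": [0, 0, 0], "fingers": 1},
  {"delta_pos": [0, 0, 0], "dr": [0, 0, 0], "fingers": 1},
])

```text
time: 5.25
tool_pos: [0.4988, -0.3615, 0.0048]
tool_rot: [3.14, -0.004, -0.148]
contact_force: [-0.1, -0.1, -0.7]
opening: 0.0006
grip_force: 0.0
```

Run:
```python
from h import *
st();im,p=snap('w4'); im=im.copy()
s=robot.observe(); q=proj(p,s["tool_pos"]); print("tcp px",q, p["T"].round(3))
cv2.circle(im,tuple(int(v) for v in q),4,(0,0,255),1); cv2.imwrite("pics/w4b.png",im)
t=viewer.read_camera("top")[...,::-1].copy(); cv2.imwrite("pics/top1.png",t)
```

```text
5.25 [ 0.4988 -0.3615  0.0048] [179.9  -0.2  -8.5] open 0.0006 grip 0.0 F [-0.1 -0.1 -0.7] q [-0.75  0.71  1.49  0.    0.94  0.97]
tcp px [252.10021171 230.73408836] [[-0.148 -0.953 -0.263  0.57 ]
 [-0.989  0.143  0.038 -0.371]
 [ 0.001  0.266 -0.964  0.184]
 [ 0.     0.     0.     1.   ]]
```

View pics/w4b.png

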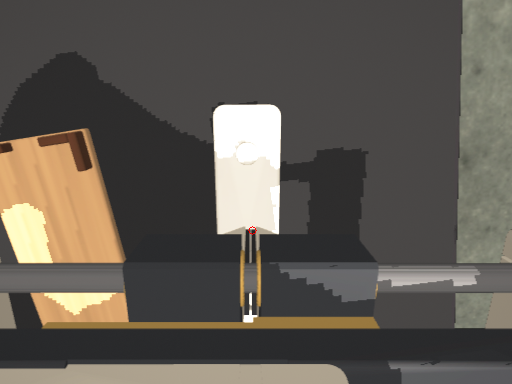

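Run:
```python
from h import *
p=viewer.camera_params("wrist")
for z in (0,.012,.03): print(z,ray(p,(247,105),z).round(4),ray(p,(216,180),z).round(4),ray(p,(280,180),z).round(4),"stud",ray(p,(247,153),z+.006).round(4))
im=cv2.imread("pics/w4.png")
a=cv2.resize(im[90:330,190:310],None,fx=2.4,fy=2.4,interpolation=cv2.INTER_CUBIC)
s=viewer.read_camera("scene")[...,::-1]; cv2.imwrite("pics/s1.png",s)
b=cv2.resize(s[90:220,250:420],None,fx=2.9,fy=2.9,interpolation=cv2.INTER_CUBIC)
H=max(a.shape[0],b.shape[0]); o=np.zeros((H,a.shape[1]+b.shape[1],3),np.uint8); o[:a.shape[0],:a.shape[1]]=a; o[:b.shape[0],a.shape[1]:]=b
cv2.imwrite("pics/cmp.png",o); print(o.shape)
```

```text
0 [ 0.5712 -0.3694  0.    ] [ 0.5317 -0.3449  0.    ] [ 0.5261 -0.3823  0.    ] stud [ 0.5456 -0.3656  0.006 ]
0.012 [ 0.5711 -0.3695  0.012 ] [ 0.5343 -0.3466  0.012 ] [ 0.529  -0.3815  0.012 ] stud [ 0.5473 -0.3659  0.018 ]
0.03 [ 0.571  -0.3696  0.03  ] [ 0.538  -0.3491  0.03  ] [ 0.5333 -0.3804  0.03  ] stud [ 0.5498 -0.3665  0.036 ]
(576, 781, 3)
```

View pics/cmp.png

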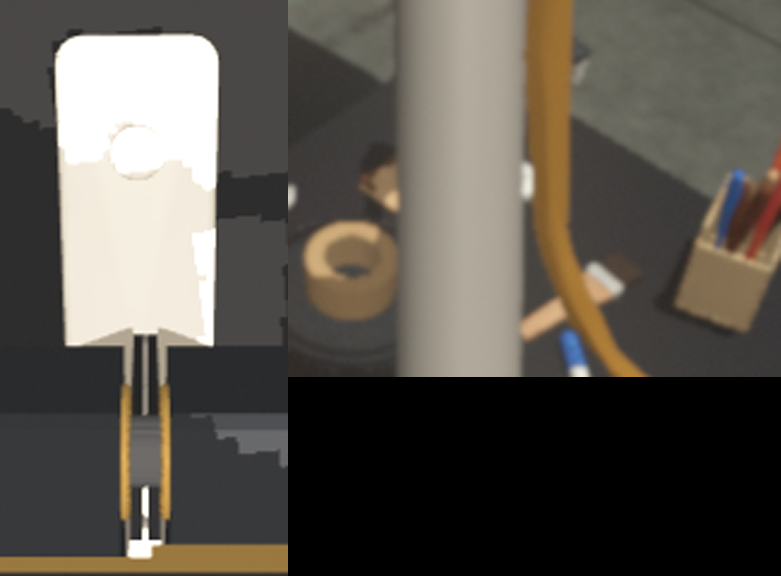

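Run:
```python
from h import *
s=robot.observe(); A=R.from_euler("xyz",s["tool_rot"]).as_matrix(); p=viewer.camera_params("wrist")
for dz in (0,-.007,-.013,-.019,-.03):
  print(dz,[proj(p,s["tool_pos"]+A@[dx,.0,dz]).round(1) for dx in (0,.005,.0095)], "y+-.02",proj(p,s["tool_pos"]+A@[.0095,.0215,dz]).round(1))
st()
```

```text
0 [array([252.1, 230.7]), array([252.1, 222.9]), array([252.1, 215.7])] y+-.02 [288.4 215.7]
-0.007 [array([252.1, 235.2]), array([252.2, 227.2]), array([252.2, 219.8])] y+-.02 [289.8 219.8]
-0.013 [array([252.2, 239.4]), array([252.2, 231.1]), array([252.2, 223.5])] y+-.02 [291.  223.5]
-0.019 [array([252.3, 243.9]), array([252.3, 235.3]), array([252.3, 227.5])] y+-.02 [292.4 227.5]
-0.03 [array([252.4, 252.9]), array([252.4, 243.9]), array([252.4, 235.6])] y+-.02 [295.2 235.6]
5.4 [ 0.4988 -0.3615  0.0048] [179.9  -0.2  -8.5] open 0.0004 grip 0.0 F [-0.1  0.1 -0.2] q [-0.75  0.71  1.49  0.    0.94  0.97]
```

The view shows the shut fingertips projecting about 19 mm higher than the TCP would, over the strip, with no force; the strip is undisturbed. I'll open above it and feel down in small steps.

step_arm([
  {"delta_pos": [0, 0, -3], "dr": [0, 0, 0], "fingers": -0.2},
  {"delta_pos": [0, 0, -3], "dr": [0, 0, 0], "fingers": -0.2},
  {"delta_pos": [0, 0, -3], "dr": [0, 0, 0], "fingers": -0.2},
  {"delta_pos": [0, 0, -3], "dr": [0, 0, 0], "fingers": -0.2},
  {"delta_pos": [0, 0, -3], "dr": [0, 0, 0], "fingers": -0.2},
])

```text
time: 6.02
tool_pos: [0.4984, -0.3612, 0.0341]
tool_rot: [3.141, -0.003, -0.148]
contact_force: [0.5, -0.3, 0.1]
opening: 0.0457
grip_force: 0.0
```

step_arm([
  {"delta_pos": [0, 0, 2], "dr": [0, 0, 0], "fingers": -0.2},
  {"delta_pos": [0, 0, 3], "dr": [0, 0, 0], "fingers": -0.2},
  {"delta_pos": [0, 0, 3.2], "dr": [0, 0, 0], "fingers": -0.2},
  {"delta_pos": [0, 0, 3.4], "dr": [0, 0, 0], "fingers": -0.2},
  {"delta_pos": [0, 0, 3.4], "dr": [0, 0, 0], "fingers": -0.2},
])

```text
time: 6.65
tool_pos: [0.499, -0.3617, 0.0012]
tool_rot: [3.14, -0.004, -0.148]
contact_force: [-0.6, 0.4, 0.6]
opening: 0.0551
grip_force: 0.0
```

```bash
python3 -c "
from h import *
st();im,p=snap('w5')"
```

```text
6.65 [ 0.499  -0.3617  0.0012] [179.9  -0.2  -8.5] open 0.0551 grip 0.0 F [-0.6  0.4  0.6] q [-0.75  0.72  1.49  0.    0.93  0.97]
```

View pics/w5.png

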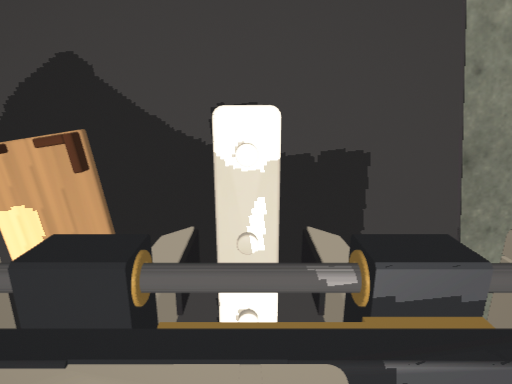

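The middle stud shows at (248,243), at the TCP's place; the fingertips' inner edges (200/305, row 228) are 105 px apart for 55 mm, which means they really sit about 20 mm above the reported TCP. I feel further down.

step_arm([
  {"delta_pos": [0, 0, 0.3], "dr": [0, 0, 0], "fingers": -0.2},
  {"delta_pos": [0, 0, 0.6], "dr": [0, 0, 0], "fingers": -0.2},
  {"delta_pos": [0, 0, 0.6], "dr": [0, 0, 0], "fingers": -0.2},
  {"delta_pos": [0, 0, 0.6], "dr": [0, 0, 0], "fingers": -0.2},
  {"delta_pos": [0, 0, 0.6], "dr": [0, 0, 0], "fingers": -0.2},
])

```text
time: 7.32
tool_pos: [0.4989, -0.3616, -0.0051]
tool_rot: [3.14, -0.004, -0.148]
contact_force: [-0.7, -0.0, 0.2]
opening: 0.0551
grip_force: 0.0
```

step_arm([
  {"delta_pos": [0, 0, 0.3], "dr": [0, 0, 0], "fingers": -0.2},
  {"delta_pos": [0, 0, 0.5], "dr": [0, 0, 0], "fingers": -0.2},
  {"delta_pos": [0, 0, 0.7], "dr": [0, 0, 0], "fingers": -0.2},
  {"delta_pos": [0, 0, 0.7], "dr": [0, 0, 0], "fingers": -0.2},
  {"delta_pos": [0, 0, 0.7], "dr": [0, 0, 0], "fingers": -0.2},
])

```text
time: 7.95
tool_pos: [0.4989, -0.3616, -0.0121]
tool_rot: [3.14, -0.004, -0.148]
contact_force: [0.5, 0.3, -0.1]
opening: 0.0556
grip_force: 0.0
```

step_arm([
  {"delta_pos": [0, 0, 0], "dr": [0, 0, 0], "fingers": 1},
  {"delta_pos": [0, 0, 0], "dr": [0, 0, 0], "fingers": 1},
  {"delta_pos": [0, 0, 0], "dr": [0, 0, 0], "fingers": 1},
  {"delta_pos": [0, 0, 0], "dr": [0, 0, 0], "fingers": 1},
  {"delta_pos": [0, 0, 0], "dr": [0, 0, 0], "fingers": 1},
])

```text
time: 8.57
tool_pos: [0.4989, -0.3616, -0.0121]
tool_rot: [3.14, -0.004, -0.148]
contact_force: [-0.1, -0.8, 0.0]
opening: 0.0347
grip_force: 20.0
```

Gripped: 34.7 mm at 20 N. So reported z must be about 18 mm lower than the nominal for every grasp. Lift.

step_arm([
  {"delta_pos": [0, 0, -2], "dr": [0, 0, 0], "fingers": 1},
  {"delta_pos": [0, 0, -5], "dr": [0, 0, 0], "fingers": 1},
  {"delta_pos": [0, 0, -5], "dr": [0, 0, 0], "fingers": 1},
  {"delta_pos": [0, 0, -5], "dr": [0, 0, 0], "fingers": 1},
  {"delta_pos": [0, 0, -5], "dr": [0, 0, 0], "fingers": 1},
], newtons=25)

```text
time: 9.2
tool_pos: [0.498, -0.3609, 0.0366]
tool_rot: [3.141, -0.002, -0.148]
contact_force: [0.2, -0.1, -0.3]
opening: 0.0349
grip_force: 25.0
```

```bash
python3 -c "
from h import *
st();print(go(.484,-.2525,.04,0.2),go(.484,-.2525,-.005,.2))"
```

```text
9.2 [ 0.498  -0.3609  0.0366] [ 1.8e+02 -1.0e-01 -8.5e+00] open 0.0349 grip 25.0 F [ 0.2 -0.1 -0.3] q [-0.75  0.67  1.47  0.    1.    0.97]
(array([ -2.99, -10.52,  -0.35]), array([ 0. , -0.1, -8.7])) (array([ -3.  , -10.52,   4.15]), array([ 0. , -0.1, -8.7]))
```

step_arm([
  {"delta_pos": [-1.5, -5, -0.5], "dr": [0, 0, -4.3], "fingers": 1},
  {"delta_pos": [-3, -10.5, -0.5], "dr": [0, 0, -8.7], "fingers": 1},
  {"delta_pos": [-3, -10.5, -0.5], "dr": [0, 0, -8.7], "fingers": 1},
  {"delta_pos": [-3, -10.5, -0.5], "dr": [0, 0, -8.7], "fingers": 1},
  {"delta_pos": [-3, -10.5, -0.5], "dr": [0, 0, -8.7], "fingers": 1},
])

```text
time: 9.82
tool_pos: [0.4847, -0.2543, 0.0423]
tool_rot: [3.139, -0.004, 0.003]
contact_force: [-0.5, 0.1, 0.7]
opening: 0.0348
grip_force: 25.0
```

```bash
python3 -c "
from h import *
st();print(go(.484,-.2525,-.005,.2)); im,p=snap('w6')"
```

```text
9.82 [ 0.4847 -0.2543  0.0423] [ 1.799e+02 -2.000e-01  1.000e-01] open 0.0348 grip 25.0 F [-0.5  0.1  0.7] q [-0.62  0.56  1.67  0.    0.91  0.94]
(array([-0.09, -0.2 ,  4.73]), array([ 0.1, -0.2, -0.1]))
```

View pics/w6.png

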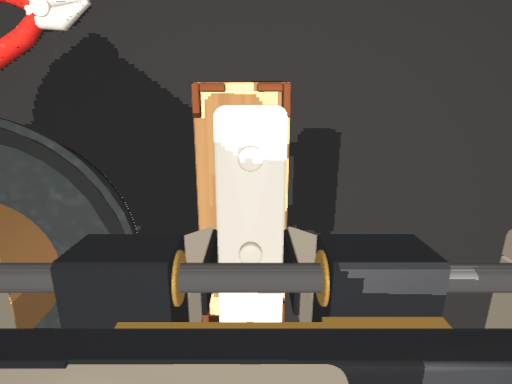

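```bash
python3 -c "
from h import *
p=viewer.camera_params('wrist')
for q,z in [((193,84),.015),((291,84),.015),((196,150),.006),((290,150),.006),((216,150),.062),((286,150),.062),((250,107),.062),((242,84),.015)]: print(q,ray(p,q,z).round(4))"
```

```text
(193, 84) [ 0.5699 -0.2181  0.015 ]
(291, 84) [ 0.5701 -0.2781  0.015 ]
(196, 150) [ 0.5284 -0.2167  0.006 ]
(290, 150) [ 0.5285 -0.2801  0.006 ]
(216, 150) [ 0.5358 -0.236   0.062 ]
(286, 150) [ 0.5359 -0.271   0.062 ]
(250, 107) [ 0.5565 -0.2529  0.062 ]
(242, 84) [ 0.57   -0.2481  0.015 ]
```

step_arm([
  {"delta_pos": [0, -0.4, 2.5], "dr": [0, 0, 0], "fingers": 1},
  {"delta_pos": [0, -0.4, 4], "dr": [0, 0, 0], "fingers": 1},
  {"delta_pos": [0, -0.4, 4.4], "dr": [0, 0, 0], "fingers": 1},
  {"delta_pos": [0, -0.4, 4.75], "dr": [0, 0, 0], "fingers": 1},
  {"delta_pos": [0, -0.4, 4.75], "dr": [0, 0, 0], "fingers": 1},
])

```text
time: 10.5
tool_pos: [0.4848, -0.2496, -0.0047]
tool_rot: [3.139, -0.004, 0.004]
contact_force: [-0.0, -1.2, -0.3]
opening: 0.0349
grip_force: 25.0
```

step_arm([
  {"delta_pos": [0, 0, 0], "dr": [0, 0, 0], "fingers": 1},
  {"delta_pos": [0, 0, 0], "dr": [0, 0, 0], "fingers": -0.1},
  {"delta_pos": [0, 0, 0], "dr": [0, 0, 0], "fingers": -0.1},
  {"delta_pos": [0, 0, 0], "dr": [0, 0, 0], "fingers": -0.1},
  {"delta_pos": [0, 0, 0], "dr": [0, 0, 0], "fingers": -0.1},
])

```text
time: 11.12
tool_pos: [0.4846, -0.2493, -0.0049]
tool_rot: [3.139, -0.003, 0.004]
contact_force: [0.0, -0.4, -0.6]
opening: 0.0503
grip_force: 0.0
```

step_arm([
  {"delta_pos": [0, 0, -5], "dr": [0, 0, 0], "fingers": -0.1},
  {"delta_pos": [0, 0, -11], "dr": [0, 0, 0], "fingers": -0.1},
  {"delta_pos": [0, 0, -17], "dr": [0, 0, 0], "fingers": -0.5},
  {"delta_pos": [0, 0, -22], "dr": [0, 0, 0], "fingers": -1},
  {"delta_pos": [0, 0, -22], "dr": [0, 0, 0], "fingers": -1},
])

```text
time: 11.75
tool_pos: [0.4857, -0.25, 0.2196]
tool_rot: [3.134, -0.011, 0.004]
contact_force: [-0.3, 0.7, -0.6]
opening: 0.0761
grip_force: 0.0
```

Run:
```python
from h import *
st();im,p=snap('w7'); h=cv2.cvtColor(im,cv2.COLOR_BGR2HSV)
q=proj(p,[.5,-.25,.012]); print(q)
m=(h[...,2]>140)&(h[...,1]<40); blob(im,p,m,(int(q[0]),int(q[1])),.018)
```

```text
11.75 [ 0.4857 -0.25    0.2196] [179.6  -0.6   0.2] open 0.0761 grip 0.0 F [-0.3  0.7 -0.6] q [-0.62  0.36  1.45  0.    1.31  0.95]
[249.85365181 157.00853098]
rect [ 483.2 -248.3] [149.  36.] 0.2 ell [ 480.1 -248.3] [ 37. 196.]
```

step_arm([
  {"delta_pos": [-1, -5, -4], "dr": [0, 0, 0], "fingers": -1},
  {"delta_pos": [-2, -11, -6], "dr": [0, 0, 0], "fingers": -1},
  {"delta_pos": [-4, -17, -6], "dr": [0, 0, 0], "fingers": -1},
  {"delta_pos": [-5, -23, -6], "dr": [0, 0, 0], "fingers": -1},
  {"delta_pos": [-6, -29, -6], "dr": [0, 0, 0], "fingers": -1},
])

```text
time: 12.42
tool_pos: [0.4213, 0.042, 0.2728]
tool_rot: [3.14, -0.001, 0.003]
contact_force: [0.7, 0.1, -0.5]
opening: 0.0915
grip_force: 0.0
```

step_arm([
  {"delta_pos": [-1, -5, 0], "dr": [0, 0, 0], "fingers": -1},
  {"delta_pos": [-2, -11, 0], "dr": [0, 0, 0], "fingers": -1},
  {"delta_pos": [-3, -17, 0], "dr": [0, 0, 0], "fingers": -1},
  {"delta_pos": [-3, -17, 0], "dr": [0, 0, 0], "fingers": -1},
  {"delta_pos": [-3, -17, 0], "dr": [0, 0, 0], "fingers": -1},
])

```text
time: 13.05
tool_pos: [0.3915, 0.2098, 0.2725]
tool_rot: [3.138, -0.001, 0.005]
contact_force: [-0.6, -0.3, 0.0]
opening: 0.0919
grip_force: 0.0
```

Run:
```python
from h import *
st();im,p=snap('w8')
```

```text
13.05 [0.3915 0.2098 0.2725] [ 1.798e+02 -1.000e-01  3.000e-01] open 0.0919 grip 0.0 F [-0.6 -0.3  0. ] q [ 0.32  0.14  1.6  -0.    1.4   1.89]
```

View pics/w8.png

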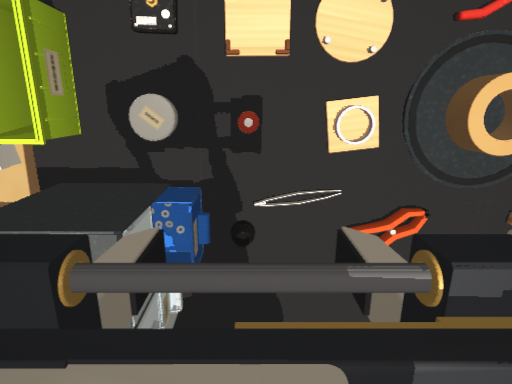

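The strip is seated (483,-248). This view shows the cell (248,122), tin (153,117), cup ring (356,124), movement (155,12), square nest (258,25) and pin nest (355,22).

Run:
```python
from h import *
im=cv2.imread("pics/w8.png");p=viewer.camera_params("wrist"); h=cv2.cvtColor(im,cv2.COLOR_BGR2HSV)
H,S,V=[h[...,i].astype(int) for i in range(3)]
print("cell");m=((H<8)|(H>172))&(S>100)&(V>50); blob(im,p,cv2.morphologyEx(m.astype(np.uint8),cv2.MORPH_CLOSE,np.ones((7,7))),(248,122),.05)
print("tin");blob(im,p,(V>90)&(S<70),(153,105),.026)
w=(H>8)&(H<28)&(S>60)&(V>110)
print("cupboard"); blob(im,p,cv2.morphologyEx(w.astype(np.uint8),cv2.MORPH_CLOSE,np.ones((7,7))),(335,145),.006)
c=cv2.HoughCircles(cv2.cvtColor(im[90:160,315:395],cv2.COLOR_BGR2GRAY),cv2.HOUGH_GRADIENT,1,30,param1=100,param2=12,minRadius=15,maxRadius=26)
for k in c[0]: print(k[:2]+[315,90],k[2],ray(p,k[:2]+[315,90],.018))
print("celltop",ray(p,(248.5,122),.05))
print(go(.443,.208,.11,0))
```

```text
cell
rect [445.3 212.7] [27. 25.] 76.2 ell [445.2 212.5] [24. 26.]
tin
rect [449.5 336. ] [61. 59.] 84.4 ell [449.8 336.3] [58. 61.]
cupboard
rect [439.8  70.1] [71. 70.] 6.7 ell [440.   69.9] [81. 82.]
[352.5 122.5] 19.1 [0.44318012 0.07393199 0.018     ]
celltop [0.44505842 0.21183383 0.05      ]
(array([ 5.09,  0.09, 16.29]), array([ 0.2, -0.1,  0.2]))
```

step_arm([
  {"delta_pos": [3, -0.2, 5], "dr": [0, 0, 0], "fingers": -1},
  {"delta_pos": [5.3, -0.2, 10], "dr": [0, 0, 0], "fingers": -0.6},
  {"delta_pos": [5.3, -0.2, 15], "dr": [0, 0, 0], "fingers": -0.3},
  {"delta_pos": [5.3, -0.2, 18], "dr": [0, 0, 0], "fingers": -0.2},
  {"delta_pos": [5.3, -0.2, 18], "dr": [0, 0, 0], "fingers": -0.2},
])

```text
time: 13.72
tool_pos: [0.4445, 0.2097, 0.0919]
tool_rot: [3.138, 0.002, 0.001]
contact_force: [0.2, -0.2, 1.3]
opening: 0.0572
grip_force: 0.0
```

Run:
```python
from h import *
st();im,p=snap('w9'); h=cv2.cvtColor(im,cv2.COLOR_BGR2HSV); H,S,V=[h[...,i].astype(int) for i in range(3)]
q=proj(p,[.445,.212,.05]); print(q)
m=((H<8)|(H>172))&(S>100)&(V>50); blob(im,p,cv2.morphologyEx(m.astype(np.uint8),cv2.MORPH_CLOSE,np.ones((7,7))),(int(q[0]),int(q[1])),.05)
print(go(.445,.212,.005,0))
```

```text
13.72 [0.4445 0.2097 0.0919] [1.798e+02 1.000e-01 0.000e+00] open 0.0572 grip 0.0 F [ 0.2 -0.2  1.3] q [ 0.29  0.41  1.77 -0.    0.97  1.86]
[248.39301257 208.32968992]Traceback (most recent call last):
  File "<stdin>", line 4, in <module>
  File "h.py", line 20, in blob
    w=l[b-4:b+5,a-4:a+5]; i=np.bincount(w[w>0]).argmax()
                            ~~~~~~~~~~~~~~~~~~~~~~~~~~^^
ValueError: attempt to get argmax of an empty sequence
```

step_arm([
  {"delta_pos": [0, -0.2, 4], "dr": [0, 0, 0], "fingers": -0.2},
  {"delta_pos": [0, -0.2, 8], "dr": [0, 0, 0], "fingers": -0.2},
  {"delta_pos": [0, -0.2, 8.7], "dr": [0, 0, 0], "fingers": -0.2},
  {"delta_pos": [0, -0.2, 8.7], "dr": [0, 0, 0], "fingers": 1},
  {"delta_pos": [0, -0.2, 8.7], "dr": [0, 0, 0], "fingers": 1},
], newtons=25)

```text
time: 14.4
tool_pos: [0.4474, 0.2141, 0.0088]
tool_rot: [3.141, -0.007, 0.004]
contact_force: [-0.0, -0.5, 0.7]
opening: 0.0394
grip_force: 0.0
```

step_arm([
  {"delta_pos": [0, 0, 0], "dr": [0, 0, 0], "fingers": 1},
  {"delta_pos": [0, 0, 0], "dr": [0, 0, 0], "fingers": 1},
  {"delta_pos": [0, 0, 0], "dr": [0, 0, 0], "fingers": 1},
  {"delta_pos": [0, 0, 0], "dr": [0, 0, 0], "fingers": 1},
  {"delta_pos": [0, 0, 0], "dr": [0, 0, 0], "fingers": 1},
])

```text
time: 15.02
tool_pos: [0.4467, 0.214, 0.0078]
tool_rot: [3.14, -0.005, 0.004]
contact_force: [0.8, -0.4, 6.3]
opening: 0.0255
grip_force: 24.8
```

step_arm([
  {"delta_pos": [0, 0, -4], "dr": [0, 0, 0], "fingers": 1},
  {"delta_pos": [0, 2, -6], "dr": [0, 0, 0], "fingers": 1},
  {"delta_pos": [-0.3, 8, -6], "dr": [0, 0, 0], "fingers": 1},
  {"delta_pos": [-0.5, 14.4, -6], "dr": [0, 0, 0], "fingers": 1},
  {"delta_pos": [-0.5, 14.4, -6], "dr": [0, 0, 0], "fingers": 1},
])

```text
time: 15.65
tool_pos: [0.4411, 0.0665, 0.0673]
tool_rot: [3.139, -0.003, -0.002]
contact_force: [-0.3, 0.1, -0.4]
opening: 0.0257
grip_force: 24.8
```

step_arm([
  {"delta_pos": [0, 0, 0], "dr": [0, 0, 0], "fingers": 1},
  {"delta_pos": [0, 0, 0], "dr": [0, 0, 0], "fingers": 1},
  {"delta_pos": [0, 0, 0], "dr": [0, 0, 0], "fingers": 1},
  {"delta_pos": [0, 0, 0], "dr": [0, 0, 0], "fingers": 1},
  {"delta_pos": [0, 0, 0], "dr": [0, 0, 0], "fingers": 1},
])

```text
time: 16.27
tool_pos: [0.4413, 0.0703, 0.0672]
tool_rot: [3.14, -0.003, 0.005]
contact_force: [0.3, -0.2, -0.1]
opening: 0.026
grip_force: 24.8
```

Run:
```python
from h import *
st();im,p=snap('w10'); print(go(.4415,.070,.0148,0))
```

```text
16.27 [0.4413 0.0703 0.0672] [179.9  -0.2   0.3] open 0.026 grip 24.8 F [ 0.3 -0.2 -0.1] q [-0.01  0.38  1.92 -0.    0.84  1.56]
(array([0.01, 0.  , 5.24]), array([ 0.1, -0.2,  0.3]))
```

View pics/w10.png

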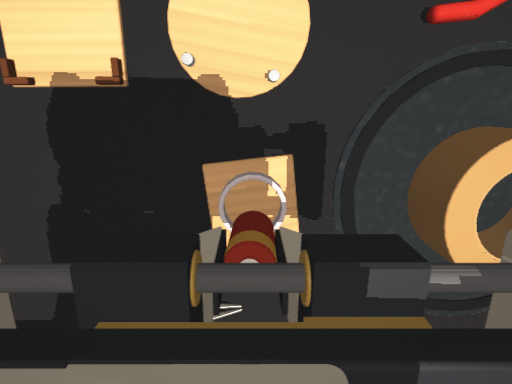

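The cell hangs upright in the fingers; the ring cup spans columns 219–286 with its top edge at row 173, just under it.

Run:
```python
from h import *
p=viewer.camera_params("wrist")
print("ring far edge/sides",ray(p,(252,173),.018),ray(p,(219,207),.018),ray(p,(286,207),.018))
print("cell far bottom edge",ray(p,(252,212),.0594), "sides",ray(p,(232,222),.0594),ray(p,(274,222),.0594))
```

```text
ring far edge/sides [0.46665781 0.06994456 0.018     ] [0.44061516 0.09454793 0.018     ] [0.44077241 0.04430782 0.018     ]
cell far bottom edge [0.45063971 0.07017067 0.0594    ] sides [0.4440468  0.08258179 0.0594    ] [0.44412625 0.0564425  0.0594    ]
```

step_arm([
  {"delta_pos": [0.3, 0, 2], "dr": [0, 0, 0], "fingers": 1},
  {"delta_pos": [0.3, 0, 4], "dr": [0, 0, 0], "fingers": 1},
  {"delta_pos": [0.3, 0, 5], "dr": [0, 0, 0], "fingers": 1},
  {"delta_pos": [0.3, 0, 5.2], "dr": [0, 0, 0], "fingers": 1},
  {"delta_pos": [0.3, 0, 5.2], "dr": [0, 0, 0], "fingers": 1},
])

```text
time: 16.95
tool_pos: [0.4448, 0.0698, 0.0156]
tool_rot: [3.14, -0.004, 0.004]
contact_force: [0.3, -0.3, 0.1]
opening: 0.0253
grip_force: 24.8
```

step_arm([
  {"delta_pos": [0, 0, 0], "dr": [0, 0, 0], "fingers": 1},
  {"delta_pos": [0, 0, 0], "dr": [0, 0, 0], "fingers": -0.1},
  {"delta_pos": [0, 0, 0], "dr": [0, 0, 0], "fingers": -0.1},
  {"delta_pos": [0, 0, 0], "dr": [0, 0, 0], "fingers": -0.1},
  {"delta_pos": [0, 0, 0], "dr": [0, 0, 0], "fingers": -0.1},
])

```text
time: 17.58
tool_pos: [0.4445, 0.0698, 0.0153]
tool_rot: [3.14, -0.003, 0.004]
contact_force: [1.0, 0.2, -0.3]
opening: 0.0505
grip_force: 0.0
```

step_arm([
  {"delta_pos": [0, 0, -5], "dr": [0, 0, 0], "fingers": -0.1},
  {"delta_pos": [0, 0, -11], "dr": [0, 0, 0], "fingers": -0.5},
  {"delta_pos": [0.5, -3, -16], "dr": [0, 0, 0], "fingers": -1},
  {"delta_pos": [1.5, -7, -21], "dr": [0, 0, 0], "fingers": -1},
  {"delta_pos": [2.5, -11, -25.5], "dr": [0, 0, 0], "fingers": -1},
])

```text
time: 18.2
tool_pos: [0.468, 0.1808, 0.2715]
tool_rot: [3.14, -0.004, 0.003]
contact_force: [1.8, 0.4, -1.5]
opening: 0.086
grip_force: 0.0
```

step_arm([
  {"delta_pos": [0, -3, 0], "dr": [0, 0, 0], "fingers": -1},
  {"delta_pos": [0, -3, 0], "dr": [0, 0, 0], "fingers": -1},
  {"delta_pos": [0, -3, 0], "dr": [0, 0, 0], "fingers": -1},
  {"delta_pos": [0, -3, 0], "dr": [0, 0, 0], "fingers": -1},
  {"delta_pos": [0, -3, 0], "dr": [0, 0, 0], "fingers": -1},
])

```text
time: 18.82
tool_pos: [0.468, 0.2091, 0.2693]
tool_rot: [3.139, -0.003, 0.003]
contact_force: [0.4, 0.8, -0.1]
opening: 0.0919
grip_force: 0.0
```

Run:
```python
from h import *
st();im,p=snap('w11')
```

```text
18.82 [0.468  0.2091 0.2693] [179.9  -0.2   0.2] open 0.0919 grip 0.0 F [ 0.4  0.8 -0.1] q [ 0.27  0.27  1.44 -0.    1.42  1.84]
```

View pics/w11.png

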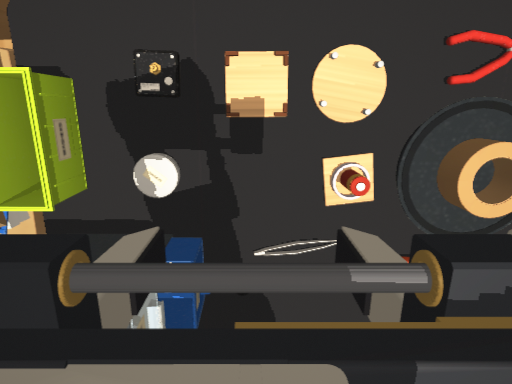

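The cell stands in its cup (352,182). Tin (157,176), movement (158,74), square nest (257,84), pin nest with pins (334,55), (381,65), (323,103), (368,112) and the bin edge at column 86 are all in view.

Run:
```python
from h import *
im=cv2.imread("pics/w11.png");p=viewer.camera_params("wrist"); h=cv2.cvtColor(im,cv2.COLOR_BGR2HSV)
H,S,V=[h[...,i].astype(int) for i in range(3)]
print("tin");blob(im,p,(V>90)&(S<70),(157,165),.026)
w=((H>8)&(H<28)&(S>60)&(V>70)).astype(np.uint8)
print("pin"); blob(im,p,cv2.morphologyEx(w,cv2.MORPH_CLOSE,np.ones((7,7))),(350,83),.006)
print("sq"); 
P=[ray(p,q,.016) for q in [(334.5,55),(381,65),(368,112),(323,103)]]; c=np.mean(P,0); print("pins",np.round(P,4),c, [round(float(np.linalg.norm(a-c)),4) for a in P],[round(float(np.degrees(np.arctan2(*(a-c)[1::-1]))),1) for a in P])
P=[ray(p,q,.012) for q in [(225,51),(289,52),(287,117),(226,116)]]; print("sqnest",np.round(P,4),np.mean(P,0))
m=(V<45).astype(np.uint8)
P=[ray(p,q,.015) for q in [(135,50),(180,51),(180,97),(134,96)]]; print("mov",np.round(P,4),np.mean(P,0),"shaft",ray(p,(155,68),.032))
for z in (.0,.05,.1): print(z,"bin",ray(p,(76,150),z),ray(p,(86,185),z),"blue",ray(p,(183,238),z),ray(p,(203,238),z))
cv2.imwrite("pics/sqcrop.png",cv2.resize(np.clip(im[35:130,115:305].astype(int)*2,0,255).astype(np.uint8),None,fx=4,fy=4,interpolation=cv2.INTER_CUBIC))
```

```text
tin
rect [450.1 336.8] [62. 61.] 86.7 ell [450.1 336.6] [59. 63.]
pin
rect [568.   81.2] [98. 98.] 6.6 ell [568.   80.7] [98. 98.]
sq
pins [[0.6023 0.1044 0.016 ]
 [0.5907 0.0448 0.016 ]
 [0.5332 0.0555 0.016 ]
 [0.5444 0.1152 0.016 ]] [0.56764388 0.0799874  0.016     ] [0.0424, 0.042, 0.0423, 0.0422] [35.2, -56.7, -144.6, 123.4]
sqnest [[0.6072 0.2418 0.012 ]
 [0.6062 0.1611 0.012 ]
 [0.5265 0.161  0.012 ]
 [0.5276 0.242  0.012 ]] [0.56686937 0.20147394 0.012     ]
mov [[0.6076 0.354  0.015 ]
 [0.6066 0.2979 0.015 ]
 [0.5515 0.301  0.015 ]
 [0.5526 0.3605 0.015 ]] [0.57958708 0.32832813 0.015     ] shaft [0.58481024 0.32596534 0.032     ]
0.0 bin [0.48060434 0.45360419 0.        ] [0.43020113 0.44639851 0.        ] blue [0.34799513 0.31102676 0.        ] [0.34803302 0.28080913 0.        ]
0.05 bin [0.48725686 0.42657233 0.05      ] [0.44246687 0.42016912 0.05      ] blue [0.36941584 0.29987321 0.05      ] [0.36944952 0.27302081 0.05      ]
0.1 bin [0.49390938 0.39954046 0.1       ] [0.4547326  0.39393972 0.1       ] blue [0.39083655 0.28871965 0.1       ] [0.39086601 0.26523248 0.1       ]
```

View pics/sqcrop.png

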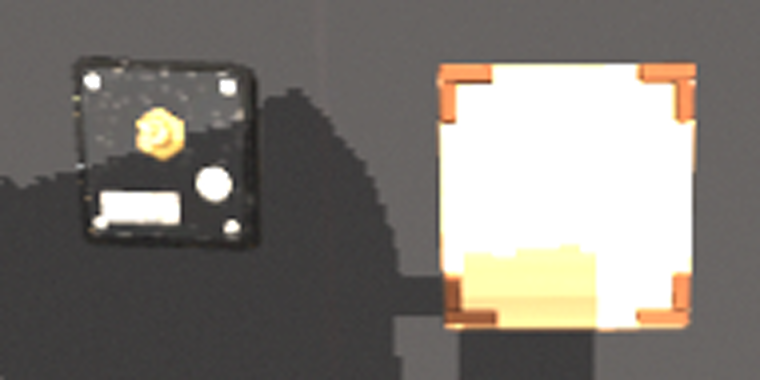

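Pin nest yaw ≈ -10.7° at (.568,.080); square nest and movement stand straight (.567,.2015) and (.580,.328). Now the tin, with the gripper shifted 8 mm away from the bin.

step_arm([
  {"delta_pos": [-0.5, -4, 3], "dr": [0, 0, 0], "fingers": -1},
  {"delta_pos": [-1, -8, 7], "dr": [0, 0, 0], "fingers": -1},
  {"delta_pos": [-1.8, -11.9, 11], "dr": [0, 0, 0], "fingers": -1},
  {"delta_pos": [-1.8, -11.9, 17], "dr": [0, 0, 0], "fingers": -1},
  {"delta_pos": [-1.8, -11.9, 20], "dr": [0, 0, 0], "fingers": -1},
])

```text
time: 19.5
tool_pos: [0.4484, 0.3278, 0.0659]
tool_rot: [3.137, 0.001, 0.005]
contact_force: [-0.5, 0.4, -0.1]
opening: 0.0917
grip_force: 0.0
```

step_arm([
  {"delta_pos": [0, 0, 1], "dr": [0, 0, 0], "fingers": -1},
  {"delta_pos": [0, 0, 1], "dr": [0, 0, 0], "fingers": -1},
  {"delta_pos": [0, 0, 1], "dr": [0, 0, 0], "fingers": -1},
  {"delta_pos": [0, 0, 1], "dr": [0, 0, 0], "fingers": -1},
  {"delta_pos": [0, 0, 1], "dr": [0, 0, 0], "fingers": -1},
])

```text
time: 20.12
tool_pos: [0.4506, 0.3285, 0.0599]
tool_rot: [3.14, -0.005, 0.004]
contact_force: [-0.5, 0.4, 0.5]
opening: 0.0922
grip_force: 0.0
```

Run:
```python
from h import *
st();im,p=snap('w12'); print(go(.450,.328,-.007,0)); h=cv2.cvtColor(im,cv2.COLOR_BGR2HSV)
q=proj(p,[.45,.3366,.026]); t=proj(p,robot.observe()["tool_pos"]); print(q,t)
m=((h[...,2]>90)&(h[...,1]<70)); m[226:]=0
blob(im,p,m,(int(q[0]),int(q[1])-15),.026)
g=((h[...,0]>28)&(h[...,0]<45)&(h[...,1]>150)&(h[...,2]>100)); ys,xs=np.where(g); print("green right edge by row",[(r,int(xs[ys==r].max())) for r in range(10,230,30) if (ys==r).any()])
```

```text
20.12 [0.4506 0.3285 0.0599] [179.9  -0.3   0.2] open 0.0922 grip 0.0 F [-0.5  0.4  0.5] q [ 0.49  0.55  1.62 -0.    0.96  2.06]
(array([-0.07,  0.04,  6.67]), array([ 0.1, -0.2,  0.2]))
[240.2171379 213.6274009] [252.08210185 231.03428579]
rect [461.3 338.3] [40. 59.] 0.2 ell [458.5 337.5] [43. 60.]
green right edge by row [(10, 46), (40, 81), (70, 85), (100, 89), (130, 92), (160, 96), (190, 99), (220, 103)]
```

step_arm([
  {"delta_pos": [0, 0, 2], "dr": [0, 0, 0], "fingers": -1},
  {"delta_pos": [0, 0, 3.5], "dr": [0, 0, 0], "fingers": -1},
  {"delta_pos": [0, 0, 5], "dr": [0, 0, 0], "fingers": -1},
  {"delta_pos": [0, 0, 6.3], "dr": [0, 0, 0], "fingers": -1},
  {"delta_pos": [0, 0, 6.6], "dr": [0, 0, 0], "fingers": -1},
])

```text
time: 20.8
tool_pos: [0.4499, 0.3279, -0.008]
tool_rot: [3.139, -0.002, 0.004]
contact_force: [-0.8, -0.4, 0.6]
opening: 0.0918
grip_force: 0.0
```

step_arm([
  {"delta_pos": [0, 0, 0], "dr": [0, 0, 0], "fingers": 1},
  {"delta_pos": [0, 0, 0], "dr": [0, 0, 0], "fingers": 1},
  {"delta_pos": [0, 0, 0], "dr": [0, 0, 0], "fingers": 1},
  {"delta_pos": [0, 0, 0], "dr": [0, 0, 0], "fingers": 1},
  {"delta_pos": [0, 0, 0], "dr": [0, 0, 0], "fingers": 1},
])

```text
time: 21.42
tool_pos: [0.4507, 0.3284, -0.0065]
tool_rot: [3.14, -0.004, 0.004]
contact_force: [-0.4, -0.5, 2.5]
opening: 0.0598
grip_force: 25.0
```

step_arm([
  {"delta_pos": [0, 0, -3], "dr": [0, 0, 0], "fingers": 1},
  {"delta_pos": [0, 1, -7], "dr": [0, 0, 0], "fingers": 1},
  {"delta_pos": [2.5, 6, -8], "dr": [0, 0, 3], "fingers": 1},
  {"delta_pos": [5, 11.5, -8], "dr": [0, 0, 6], "fingers": 1},
  {"delta_pos": [7.7, 17, -8], "dr": [0, 0, 9], "fingers": 1},
])

```text
time: 22.05
tool_pos: [0.5282, 0.1572, 0.074]
tool_rot: [3.14, -0.004, -0.154]
contact_force: [-0.1, 0.4, -0.6]
opening: 0.0599
grip_force: 25.0
```

```bash
python3 -c "
from h import *
st();print(go(.568,.080,.04,-10.7))"
```

```text
22.05 [0.5282 0.1572 0.074 ] [179.9  -0.2  -8.8] open 0.0599 grip 25.0 F [-0.1  0.4 -0.6] q [ 0.15  0.52  1.63 -0.    0.99  1.88]
(array([5.1 , 7.01, 3.43]), array([ 0.1, -0.2,  1.9]))
```

step_arm([
  {"delta_pos": [2.5, 3.5, 0], "dr": [0, 0, 1.9], "fingers": 1},
  {"delta_pos": [5.1, 7.1, 0], "dr": [0, 0, 1.9], "fingers": 1},
  {"delta_pos": [5.1, 7.1, 3.4], "dr": [0, 0, 1.9], "fingers": 1},
  {"delta_pos": [5.1, 7.1, 3.4], "dr": [0, 0, 1.9], "fingers": 1},
  {"delta_pos": [5.1, 7.1, 3.4], "dr": [0, 0, 1.9], "fingers": 1},
])

```text
time: 22.68
tool_pos: [0.5675, 0.0811, 0.0406]
tool_rot: [3.14, -0.004, -0.186]
contact_force: [0.4, -0.7, -0.1]
opening: 0.0593
grip_force: 25.0
```

Run:
```python
from h import *
st();im,p=snap('w13');print(go(.568,.080,.0005,-10.7)); h=cv2.cvtColor(im,cv2.COLOR_BGR2HSV)
m=((h[...,2]>90)&(h[...,1]<70)); m[226:]=0
# tin underside now ~ z+.0065 -> top
zt=robot.observe()["tool_pos"][2]+.0065+.026
q=proj(p,[.585,.080,zt]); print(q); blob(im,p,m,(int(q[0]),int(q[1])),zt)
print([proj(p,[.568+.042*np.cos(np.radians(a)),.08+.042*np.sin(np.radians(a)),.017]).round() for a in (34.3,-55.7,124.3)])
w=((h[...,0]>8)&(h[...,0]<28)&(h[...,1]>60)&(h[...,2]>70))
ys,xs=np.where(w[:,150:400]); r=ys.min(); print("nest far edge row",r,xs[ys==r].mean()+150, ray(p,(xs[ys==r].mean()+150,r),.006))
```

```text
22.68 [0.5675 0.0811 0.0406] [179.9  -0.2 -10.6] open 0.0593 grip 25.0 F [ 0.4 -0.7 -0.1] q [ 0.01  0.6   1.59 -0.    0.94  1.77]
(array([0.01, 0.12, 4.06]), array([ 0.1, -0.3,  0.1]))
[248.25281226 222.63278663]
rect [591.8  77.8] [49. 17.] 79.3 ell [590.5  78. ] [17. 51.]
[array([208., 173.]), array([299., 173.]), array([211., 257.])]
nest far edge row 0 234.5 [0.70014109 0.06673114 0.006     ]
```

step_arm([
  {"delta_pos": [0, 0.1, 1.5], "dr": [0, 0, 0], "fingers": 1},
  {"delta_pos": [0, 0.1, 3], "dr": [0, 0, 0], "fingers": 1},
  {"delta_pos": [0, 0.1, 3.7], "dr": [0, 0, 0], "fingers": 1},
  {"delta_pos": [0, 0.1, 4.0], "dr": [0, 0, 0], "fingers": 1},
  {"delta_pos": [0, 0.1, 4.0], "dr": [0, 0, 0], "fingers": 1},
])

```text
time: 23.35
tool_pos: [0.5675, 0.0796, 0.0]
tool_rot: [3.14, -0.004, -0.186]
contact_force: [-0.9, -0.9, -0.7]
opening: 0.0596
grip_force: 25.0
```

step_arm([
  {"delta_pos": [0, 0, 0], "dr": [0, 0, 0], "fingers": 1},
  {"delta_pos": [0, 0, 0], "dr": [0, 0, 0], "fingers": -0.7},
  {"delta_pos": [0, 0, 0], "dr": [0, 0, 0], "fingers": -0.7},
  {"delta_pos": [0, 0, 0], "dr": [0, 0, 0], "fingers": -0.7},
  {"delta_pos": [0, 0, 0], "dr": [0, 0, 0], "fingers": -0.7},
])

```text
time: 23.98
tool_pos: [0.5674, 0.0796, 0.0001]
tool_rot: [3.14, -0.004, -0.186]
contact_force: [-0.4, 0.6, -0.7]
opening: 0.0779
grip_force: 0.0
```

step_arm([
  {"delta_pos": [0, 0, -6], "dr": [0, 0, 0], "fingers": -0.8},
  {"delta_pos": [0, 0, -12], "dr": [0, 0, 0], "fingers": -1},
  {"delta_pos": [-0.8, -6, -14], "dr": [0, 0, -4], "fingers": -1},
  {"delta_pos": [-1.6, -12, -14], "dr": [0, 0, -8], "fingers": -1},
  {"delta_pos": [-2.4, -18, -14], "dr": [0, 0, -10.6], "fingers": -1},
])

```text
time: 24.6
tool_pos: [0.5769, 0.2629, 0.1404]
tool_rot: [3.14, -0.005, -0.0]
contact_force: [0.2, -0.3, -0.8]
opening: 0.0916
grip_force: 0.0
```

step_arm([
  {"delta_pos": [0.2, -6.1, 0], "dr": [0, 0, 0], "fingers": -1},
  {"delta_pos": [0.2, -6.1, 4], "dr": [0, 0, 0], "fingers": -1},
  {"delta_pos": [0.2, -6.1, 7], "dr": [0, 0, 0], "fingers": -1},
  {"delta_pos": [0.2, -6.1, 7], "dr": [0, 0, 0], "fingers": -1},
  {"delta_pos": [0.2, -6.1, 7], "dr": [0, 0, 0], "fingers": -1},
])

```text
time: 25.22
tool_pos: [0.5799, 0.3222, 0.071]
tool_rot: [3.14, -0.005, -0.002]
contact_force: [-0.0, 0.1, 0.7]
opening: 0.092
grip_force: 0.0
```

Run:
```python
from h import *
st();im,p=snap('w14');print(go(.580,.323,-.012,0)); h=cv2.cvtColor(im,cv2.COLOR_BGR2HSV)
print("expect shaft",proj(p,[.585,.326,.032]))
g=(h[...,0]>10)&(h[...,0]<32)&(h[...,1]>100)&(h[...,2]>90); g[:140]=0; g[226:]=0; g[:,:200]=0; g[:,300:]=0
k,l,s,c=cv2.connectedComponentsWithStats(g.astype(np.uint8))
for i in range(1,k):
  if s[i,4]>15: print(s[i],c[i].round(1),ray(p,c[i],.032).round(4))
G=((h[...,0]>28)&(h[...,0]<45)&(h[...,1]>150)&(h[...,2]>100)); ys,xs=np.where(G); print([(r,int(xs[ys==r].max())) for r in range(0,240,30) if (ys==r).any()])
```

```text
25.23 [0.5799 0.3222 0.071 ] [ 1.799e+02 -3.000e-01 -1.000e-01] open 0.092 grip 0.0 F [-0.   0.1  0.7] q [ 0.39  0.71  1.28 -0.    1.15  1.97]
(array([-0.07, -0.08,  8.35]), array([ 0.1, -0.4, -0.1]))
expect shaft [246.36610665 203.87378474]
[233 188  18  19 266] [241.3 196.8] [0.5903 0.3295 0.032 ]
[(210, 101)]
```

step_arm([
  {"delta_pos": [0.1, 0, 2.5], "dr": [0, 0, 0], "fingers": -1},
  {"delta_pos": [0.1, 0, 5], "dr": [0, 0, 0], "fingers": -1},
  {"delta_pos": [0.1, 0, 7], "dr": [0, 0, 0], "fingers": -1},
  {"delta_pos": [0.1, 0, 8.1], "dr": [0, 0, 0], "fingers": -1},
  {"delta_pos": [0.1, 0, 8.4], "dr": [0, 0, 0], "fingers": -1},
])

```text
time: 25.9
tool_pos: [0.5804, 0.3219, -0.0146]
tool_rot: [3.139, -0.003, -0.001]
contact_force: [0.3, 0.1, 0.5]
opening: 0.0923
grip_force: 0.0
```

step_arm([
  {"delta_pos": [0, 0, 0], "dr": [0, 0, 0], "fingers": -1},
  {"delta_pos": [0, 0, 0], "dr": [0, 0, 0], "fingers": 1},
  {"delta_pos": [0, 0, 0], "dr": [0, 0, 0], "fingers": 1},
  {"delta_pos": [0, 0, 0], "dr": [0, 0, 0], "fingers": 1},
  {"delta_pos": [0, 0, 0], "dr": [0, 0, 0], "fingers": 1},
])

```text
time: 26.52
tool_pos: [0.5804, 0.322, -0.0142]
tool_rot: [3.14, -0.004, -0.001]
contact_force: [-0.4, 0.5, 1.1]
opening: 0.0565
grip_force: 0.1
```

step_arm([
  {"delta_pos": [0, 0, 0], "dr": [0, 0, 0], "fingers": 1},
  {"delta_pos": [0, 0, 0], "dr": [0, 0, 0], "fingers": 1},
  {"delta_pos": [0, 0, 0], "dr": [0, 0, 0], "fingers": 1},
  {"delta_pos": [0, 0, 0], "dr": [0, 0, 0], "fingers": 1},
  {"delta_pos": [0, 0, 0], "dr": [0, 0, 0], "fingers": 1},
])

```text
time: 27.15
tool_pos: [0.5803, 0.322, -0.0143]
tool_rot: [3.14, -0.004, -0.001]
contact_force: [-1.0, 0.7, 1.5]
opening: 0.0554
grip_force: 25.0
```

step_arm([
  {"delta_pos": [0, 0, -3], "dr": [0, 0, 0], "fingers": 1},
  {"delta_pos": [0, 1, -6], "dr": [0, 0, 0], "fingers": 1},
  {"delta_pos": [-0.7, 6.5, -6], "dr": [0, 0, 0], "fingers": 1},
  {"delta_pos": [-1.3, 12, -6], "dr": [0, 0, 0], "fingers": 1},
  {"delta_pos": [-1.3, 12, -6], "dr": [0, 0, 0], "fingers": 1},
])

```text
time: 27.78
tool_pos: [0.5664, 0.1985, 0.0456]
tool_rot: [3.138, -0.002, -0.006]
contact_force: [-0.2, 0.1, -0.6]
opening: 0.0557
grip_force: 25.0
```

step_arm([
  {"delta_pos": [0, 0, 0], "dr": [0, 0, 0], "fingers": 1},
  {"delta_pos": [0, 0, 0], "dr": [0, 0, 0], "fingers": 1},
  {"delta_pos": [0, 0, 0], "dr": [0, 0, 0], "fingers": 1},
  {"delta_pos": [0, 0, 0], "dr": [0, 0, 0], "fingers": 1},
  {"delta_pos": [0, 0, 0], "dr": [0, 0, 0], "fingers": 1},
])

```text
time: 28.4
tool_pos: [0.5669, 0.2024, 0.0457]
tool_rot: [3.139, -0.003, -0.001]
contact_force: [0.7, 0.3, -0.3]
opening: 0.0552
grip_force: 25.0
```

Run:
```python
from h import *
st();im,p=snap('w15'); h=cv2.cvtColor(im,cv2.COLOR_BGR2HSV)
zt=robot.observe()["tool_pos"][2]+.0143
g=(h[...,0]>10)&(h[...,0]<32)&(h[...,1]>80)&(h[...,2]>60)
k,l,s,c=cv2.connectedComponentsWithStats(g.astype(np.uint8))
for i in range(1,k):
  if s[i,4]>80: print(s[i],c[i].round(1),ray(p,c[i],zt+.018).round(4),ray(p,c[i],zt+.03).round(4))
# far edge of movement at column of the TCP, and of nest
col=h[:226,252]; print([tuple(int(v) for v in col[r]) for r in range(90,226,4)])
print([proj(p,[x,.2015,.006]).round() for x in (.608,.567)], "mov far edge", [proj(p,[x,.2015,zt+.015]).round() for x in (.595,.6)])
print(go(.567,.2015,-.0078,0))
```

```text
28.4 [0.5669 0.2024 0.0457] [179.9  -0.2  -0. ] open 0.0552 grip 25.0 F [ 0.7  0.3 -0.3] q [ 0.22  0.64  1.5  -0.    1.    1.79]
[   0    0   32   43 1246] [14.2 21.7] [0.6731 0.3013 0.078 ] [0.6704 0.2933 0.09  ]
[ 351  139  140   96 5166] [411.3 177.3] [0.6068 0.1276 0.078 ] [0.6094 0.1338 0.09  ]
[ 192  151  120   79 4747] [253.7 174.4] [0.6083 0.2018 0.078 ] [0.6109 0.202  0.09  ]
[237 228  27  32 650] [250.1 243.3] [0.5733 0.2036 0.078 ] [0.5787 0.2036 0.09  ]
[130 250  22  57 671] [137.9 278.2] [0.554  0.2613 0.078 ] [0.561  0.2566 0.09  ]
[350 250  21  57 659] [362.2 278. ] [0.5539 0.1459 0.078 ] [0.5608 0.1506 0.09  ]
[ 158  317  338   12 2963] [346.4 323.8] [0.5263 0.1519 0.078 ] [0.5355 0.1561 0.09  ]
[(10, 14, 55), (10, 14, 56), (15, 9, 55), (15, 9, 55), (10, 14, 55), (15, 9, 55), (20, 14, 55), (10, 14, 56), (0, 14, 56), (0, 9, 55), (10, 14, 55), (150, 8, 33), (0, 8, 34), (15, 15, 34), (30, 8, 33), (0, 8, 34), (15, 128, 189), (15, 127, 169), (15, 130, 187), (15, 129, 194), (15, 129, 191), (15, 129, 195), (15, 129, 195), (15, 129, 193), (15, 130, 185), (15, 130, 184), (21, 66, 27), (30, 24, 21), (10, 26, 29), (10, 15, 52), (0, 8, 34), (15, 13, 39), (0, 0, 35), (165, 15, 34)]
[array([253., 153.]), array([253., 210.])] mov far edge [array([254., 200.]), array([254., 190.])]
(array([-0.01,  0.06,  5.35]), array([ 0.1, -0.2, -0.1]))
```

step_arm([
  {"delta_pos": [-0.2, 0.1, 2], "dr": [0, 0, 0], "fingers": 1},
  {"delta_pos": [-0.2, 0.1, 4], "dr": [0, 0, 0], "fingers": 1},
  {"delta_pos": [-0.2, 0.1, 5], "dr": [0, 0, 0], "fingers": 1},
  {"delta_pos": [-0.2, 0.1, 5.3], "dr": [0, 0, 0], "fingers": 1},
  {"delta_pos": [-0.2, 0.1, 5.3], "dr": [0, 0, 0], "fingers": 1},
])

```text
time: 29.08
tool_pos: [0.5654, 0.201, -0.0069]
tool_rot: [3.14, -0.004, -0.001]
contact_force: [-0.5, -0.4, -0.3]
opening: 0.0552
grip_force: 25.0
```

step_arm([
  {"delta_pos": [0, 0, 0], "dr": [0, 0, 0], "fingers": 1},
  {"delta_pos": [0, 0, 0], "dr": [0, 0, 0], "fingers": -0.6},
  {"delta_pos": [0, 0, 0], "dr": [0, 0, 0], "fingers": -0.6},
  {"delta_pos": [0, 0, 0], "dr": [0, 0, 0], "fingers": -0.6},
  {"delta_pos": [0, 0, 0], "dr": [0, 0, 0], "fingers": -0.6},
])

```text
time: 29.7
tool_pos: [0.5651, 0.2009, -0.0072]
tool_rot: [3.14, -0.003, -0.001]
contact_force: [-0.0, 1.2, -1.0]
opening: 0.0733
grip_force: 0.0
```

step_arm([
  {"delta_pos": [0, 0, -5], "dr": [0, 0, 0], "fingers": -0.6},
  {"delta_pos": [0, 0, -11], "dr": [0, 0, 0], "fingers": -0.6},
  {"delta_pos": [-3, 0, -17], "dr": [0, 0, 0], "fingers": -1},
  {"delta_pos": [-6, 1, -23], "dr": [0, 0, 0], "fingers": -1},
  {"delta_pos": [-10, 2, -28], "dr": [0, 0, 0], "fingers": -1},
])

```text
time: 30.32
tool_pos: [0.4707, 0.1832, 0.2651]
tool_rot: [3.14, -0.005, -0.001]
contact_force: [-0.4, 0.4, 1.0]
opening: 0.0918
grip_force: 0.0
```

step_arm([
  {"delta_pos": [0, 0, 0], "dr": [0, 0, 0], "fingers": -1},
  {"delta_pos": [0, 0, 0], "dr": [0, 0, 0], "fingers": -1},
  {"delta_pos": [0, 0, 0], "dr": [0, 0, 0], "fingers": -1},
  {"delta_pos": [0, 0, 0], "dr": [0, 0, 0], "fingers": -1},
  {"delta_pos": [0, 0, 0], "dr": [0, 0, 0], "fingers": -1},
])

```text
time: 30.95
tool_pos: [0.4714, 0.1834, 0.2621]
tool_rot: [3.139, -0.002, -0.001]
contact_force: [0.4, 1.0, -0.4]
opening: 0.0917
grip_force: 0.0
```

Run:
```python
from h import *
st();im,p=snap('w16'); h=cv2.cvtColor(im,cv2.COLOR_BGR2HSV); H,S,V=[h[...,i].astype(int) for i in range(3)]
def tryb(n,m,X,z):
    q=proj(p,X); print(n,q.round()); 
    try: blob(im,p,m,(int(q[0]),int(q[1])),z)
    except Exception as e: print(e)
t=(V>110)&(S<60); a=proj(p,[.568,.08,.03]); t2=t.copy()
tryb("tin",cv2.morphologyEx(t.astype(np.uint8),cv2.MORPH_CLOSE,np.ones((5,5))),[.578,.08,.032],.032)
q=proj(p,[.567,.2015,.02]).astype(int); d=(V<75).astype(np.uint8); b=np.zeros_like(d); b[q[1]-29:q[1]+29,q[0]-29:q[0]+29]=1
tryb("mov",cv2.morphologyEx(d*b,cv2.MORPH_CLOSE,np.ones((7,7))),[.56,.2015,.021],.021)
r=((H<8)|(H>172))&(S>100)&(V>50); tryb("cell",cv2.morphologyEx(r.astype(np.uint8),cv2.MORPH_CLOSE,np.ones((9,9))),[.44,.07,.056],.056)
```

```text
30.95 [0.4714 0.1834 0.2621] [ 1.799e+02 -1.000e-01 -1.000e-01] open 0.0917 grip 0.0 F [ 0.4  1.  -0.4] q [ 0.22  0.27  1.47 -0.    1.4   1.79]
tin [336.  76.]
rect [565.4  81.4] [63. 60.] 75.4 ell [564.1  80.9] [60. 65.]
mov [236.  92.]
rect [565.3 202.9] [53. 53.] 89.9 ell [565.6 202.4] [61. 63.]
cell [342. 192.]
rect [447.6  76.9] [39. 25.] 58.1 ell [447.7  75.9] [23. 40.]
```

```bash
python3 -c "
from h import *
print(robot.hand_in())"
```

```text
the job is handed in; nothing more can be done
None
```

All four parts are in their nests by my last camera measurements (each within about 5 mm of centre), the nippers and brush were not disturbed, and the job was handed in at about 31 s; the hand-in returned no verdict.

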